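# Turn a bench pump's flywheel just past its compression peak

### The job

Set the bench pump to its rest position: take the round tin off the clear guard and set it down flat in the empty parts tray, then slide the guard fully open. Turn the flywheel clockwise (seen from above) by its upright knob, feeling the resistance climb and fade away, stop just past the dead centre where the wheel stays put when you let go (gauge needle in the dark arc left of the middle mark) and never let it run on beyond that; then let go of it and slide the guard fully shut again.

Things in the scene. Friction and masses are not known exactly. Their poses are not given: they have to be found in the camera images.
- tin_center (a point): Closed round flat tin, grey, 56 mm diameter, 21 mm high, about 55 g, standing flat on the clear guard at the start; the point is its centre, half-way up (10.5 mm above its underside), z up
- tin: The same tin; this origin is the centre of its underside
- tray_in (a point): Empty open aluminium parts tray fixed on the worktop to the right, outside 130 (x) x 150 (y) x 26 mm high, walls about 4 mm; the point is the centre of its inner floor, its axes run along the tray's sides
- guard_grip (a point): Aluminium grip bar on the clear guard: 50 mm long (pump's x), 14 mm thick (pump's y), 30 mm high; the point is its centre, 17 mm above the guard's flat top, 13 mm below the bar's top; axes are the pump's (x away from robot, y left, z up). The guard is an inverted U, 190 x 150 mm, top 100 mm above the worktop; shut, it covers wheel and knob. The tin stands on it beyond the bar
- guard (a joint): Slide of the guard along the pump's +y (to the robot's left), in m: 0 fully shut over the wheel, 0.17 fully open; about 2 N of friction, stays where it is left
- knob (a point): Upright round black knob fixed on the flywheel: 16 mm diameter, from 54 to 92 mm above the worktop, 45 mm from the wheel's axis; the point is on its centre line, 72 mm above the worktop. Its bearing at the start varies, and the bearing of dead centre with it
- wheel_axis (a point): Point on the flywheel's upright axis, 72 mm above the worktop; axes are the pump's. Pump deck 220 x 360 mm, 30 mm high, its middle 85 mm to the left (+y) of this axis; a housing with finned head and gauge, up to 120 mm high, stands 110 to 200 mm beyond the axis along +x
- flywheel: Steel flywheel disc, 132 mm diameter, upper face 50 mm above the worktop, origin on its upright axis 44 mm above the worktop, x towards the knob. Turned clockwise from the start: hardest after about 1.1 rad (0.20 N m compression + 0.12 N m steady friction, 7 N at the knob; let go there it kicks back), dead centre at about 2.65 rad. Counter-clockwise it meets a stop within 0.4 rad
- needle (a joint): Needle of the round white 68 mm gauge behind the wheel, rad; 0 at the thick middle mark, + to the right. Shows compression: 0.45 to 0.7 at the start, 1.2 at the hardest, 0 at dead centre, negative past it, where compression pushes the wheel on. Dark arc: -0.1 to -0.55, 0.09 to 0.48 rad (4 to 21 mm at the knob) past dead centre; there friction holds the wheel, further on it runs away
Not all that is in view belongs to the job. Leave any purple look-alike of the tin alone.

How it is judged (in metres and radians):
On the way, in this order (a step that is already met when the one before it is completed fails the run):
1. the tin stands flat in the tray, let go (horizontal distance between tin_center and tray_in below 0.06 m and z of tin_center in the frame of tray_in below 0.014 m and angle between tin_center's own z axis and vertical below 0.1 rad and contact force between the fingers and tin below 0.05 N), for 0.2 s.
2. the guard is slid fully open (value of joint guard above 0.155 m), for 0.1 s.
3. the wheel is turned through its greatest resistance (needle near its right-hand extreme) (value of joint needle above 1.08 rad), for 0.05 s.
4. the wheel stays just past dead centre, let go, with the guard still open (value of joint needle between -0.64 and -0.07 rad and contact force between each of the arm, the fingers and flywheel below 0.05 N and value of joint guard above 0.14 m), for 0.3 s.
At the end, for the whole second after the job is handed in: The tin stands flat on the tray's floor (centre within 60 mm of the tray's, tilt under 0.1 rad) and at rest; the needle reads -0.07 to -0.64 rad (wheel just past dead centre); the guard is shut (under 8 mm open) (value of joint guard below 0.008 m and value of joint needle between -0.64 and -0.07 rad and horizontal distance between tin_center and tray_in below 0.06 m and z of tin_center in the frame of tray_in below 0.014 m and angle between tin_center's own z axis and vertical below 0.1 rad and linear speed of tin below 0.02 m/s); the robot touches nothing.
It fails at once if the wheel runs on well past dead centre (needle beyond -1.0 rad) (value of joint needle below -1 rad).
It also fails if it takes over 72 s, if anything falls off the work surface, if the arm or the gripper's body presses on something with over 40 N, if the wrist force passes 120 N, or if a joint passes its speed limit or range.

### The arm

A 6-joint arm with a two-finger parallel gripper is mounted at the origin on a cart in front of the work surface, level with it; the furniture and walls round the work are solid. World frame = base frame: x ahead of the robot, y to its left, z up, the work surface at z = 0. Lengths are in mm, angles in rad, forces in N, time in s.
With the tool pointing down it reaches from about 350 to 950 mm from the base axis. Payload 17.4 kg.
Tool frame: the origin (TCP) lies on the centre line of the jaws, within the pads' length; the fingertips stand 22 mm ahead of it and the grasp point (between the pads) lies 3 mm ahead of it; z points along the fingers, y is the line along which they close (so a half turn about z gives the same grasp; the last joint's range is limited). The gripper opens to 93 mm and grips with 3 to 60 N. Pads are 15 mm wide; open, the fingers measure 128 mm over their backs; the gripper's body (75 mm by 188 mm) begins 65 mm behind the grasp point.
Start: joints at [1.125, 0.116, 1.442, -0, 1.584, -0.038], TCP at [267.707, 619.649, 240.646] pointing down, gripper open.
Joint ranges: [-2.83, 2.83], [-0.83, 2.19], [0.07, 2.5], [-1.14, 4.28], [0.01, 3], [-2.97, 2.97]. Speed limits (rad/s): [1.89, 1.89, 2.22, 3.14, 3.14, 3.14].

### API

Orientations are given as a unit quaternion [x, y, z, w].
In Python, from cell import monitor, cams, job gives the robot as it stands.
- The arm moves only by the tool jog_arm, never from a script. Its argument "rows" is one flat list of numbers, 5 for each row, row after row: the shift along the tool's x, y, z in mm, then the turn about the tool's z in degrees, then the gripper command: -1 is fully open, 1 is shut, values between are in proportion. A call has 1 to 12 rows; each row shifts and turns the commanded pose from where the row before left it, along the tool's axes as they then stand; what a row does not reach is not made up. A row lasts 1/8 s, in which the tool goes at most 62.5 mm and 10.7 degrees, less where a joint would pass 70% of its speed; a pose out of reach is approached as far as the arm can. A call with a gripper value outside its range is refused whole. The fingers move at their own pace and stop on an object; the grip force is fixed at half the most. Time passes only in rows, so rows that do not move let the fingers close. It gives the time, the measured TCP pose, the force, the opening and the grip force at its end, in the units of the state.
- monitor.get_state(): the state, without advancing time (a new reading comes with each control period).
- cams.camera(name): name is "scene" or "top"; returns the picture (384x512x3 uint8, red, green, blue); there is no depth.
- cams.camera_info(name): a dict with "camera_matrix" (3x3 intrinsics, pixels), "R" (3x3) and "t" (3): a world point X has camera coordinates R X + t. Camera axes: x right, y down, z forward; pixel columns grow to the right and rows downward; lengths in mm; the calibration is good to about 2 mm. A picture is of the moment at which its call begins. camera_info takes no time and is no camera call.
- job.close_job(): hands the job in; it is judged then, once.
The state is a dict: "time": time; "joints": joint angles; "qvel": joint speeds; "joint_torque": joint torques, N m; "tool_pos": TCP position; "ee_rot": TCP orientation; "wrist_force": force on the tool from outside, world axes, zero at the start; "ft_torque": the same for the moment, N m; "gripper_width": finger opening in mm; "grip_force": force on a finger pad.
Only numpy, scipy, OpenCV 4.12 (cv2) and the standard library are available. Lean on these libraries where they do the work, as an engineer would, in place of code of your own. Each camera call takes 0.05 s, during which the arm holds its last target. There are 200 camera calls.

## Working session

There is one attempt and no reset: what is moved stays moved. The work goes in short steps, Python scripts to look and compute and a tool call to move; the robot and the scene stay as the last step left them, time stands still between calls to the robot, and variables do not carry over. Pictures are saved under pics/ and viewed, at most 10 in all, crops included, and the job is handed in when it is done.

Besides the shell and the picture viewer there is one more tool, called after "Emit:" as name(argument=value, ...), one argument or row to a line, values as JSON. jog_arm: Moves the arm, as the interface text tells. Its arguments: {"type":"object","properties":{"rows":{"type":"array","items":{"type":"number"}}},"required":["rows"]}

```bash
mkdir -p pics
cat > h.py <<'E'
import numpy as np, cv2
from cell import monitor, cams, job
def snap(n,f,crop=None,s=1):
    im=cams.camera(n); o=im if crop is None else im[crop[1]:crop[3],crop[0]:crop[2]]
    cv2.imwrite('pics/'+f,cv2.resize(o[:,:,::-1],None,fx=s,fy=s,interpolation=cv2.INTER_CUBIC)); return im
def ray(n,u,v,z):
    c=cams.camera_info(n);K=np.array(c['camera_matrix']);R=np.array(c['R']);t=np.array(c['t'])
    o=-R.T@t; d=R.T@np.linalg.solve(K,[u,v,1.]); return o+d*(z-o[2])/d[2]
def proj(n,X):
    c=cams.camera_info(n);p=np.array(c['camera_matrix'])@(np.array(c['R'])@np.array(X,float)+np.array(c['t']));return p[:2]/p[2]
E
python3 - <<'E'
from h import *
a=snap('top','t0.png',None,1.5);b=snap('scene','s0.png',None,1.5)
np.save('t0.npy',a);np.save('s0.npy',b)
s=monitor.get_state();print({k:np.round(v,3) for k,v in s.items()})
for n in('top','scene'):
    c=cams.camera_info(n);print(n,-np.array(c['R']).T@np.array(c['t']),np.round(c['R'],2).tolist())
E
```

```text
{'time': np.float64(0.1), 'joints': array([ 1.125,  0.116,  1.442, -0.   ,  1.584, -0.038]), 'qvel': array([-0.001, -0.003, -0.001, -0.001,  0.   ,  0.001]), 'joint_torque': array([ 2.0000e-03, -7.2289e+01, -6.2386e+01,  7.8000e-02,  2.3000e-02,
       -0.0000e+00]), 'tool_pos': array([267.642, 619.489, 239.974]), 'ee_rot': array([ 0.202,  0.979, -0.001, -0.   ]), 'wrist_force': array([-0.251, -0.267,  0.196]), 'ft_torque': array([ 0.028, -0.022,  0.021]), 'grip_force': np.float64(0.0), 'gripper_width': np.float64(93.187)}
top [ 485.09471532 -165.3873875   958.20615381] [[-0.0, -1.0, -0.02], [-0.99, 0.01, -0.11], [0.11, 0.02, -0.99]]
scene [1057.81290905 -127.47315359  866.90796535] [[-0.02, 1.0, -0.01], [0.86, 0.01, -0.51], [-0.51, -0.01, -0.86]]
```

View pics/t0.png

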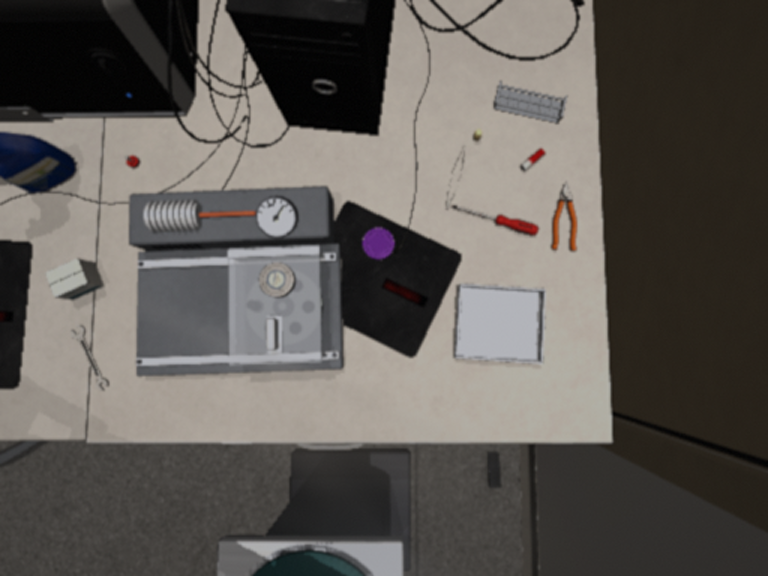

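View pics/s0.png

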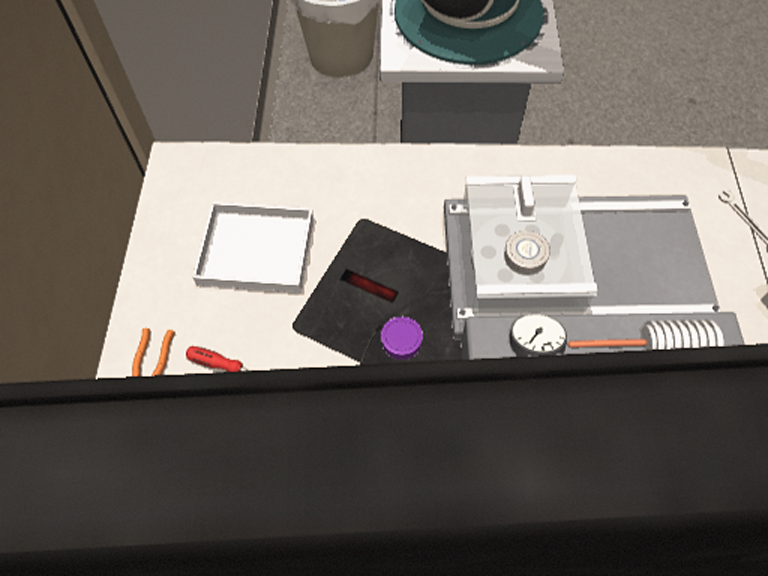

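The top view shows the tin at about (277,279), the grip bar at (273,333), the gauge at (276,216) and the tray at (499,323), all in 1.5x pixels. The pump's axes are nearly aligned with the world. The scene view shows the tin at (528,248). I'll enlarge these for measuring.

Run:
```python
from h import *
a=np.load('t0.npy');b=np.load('s0.npy')
A=cv2.resize(a[115:260,80:240],None,fx=4,fy=4,interpolation=cv2.INTER_CUBIC)
cv2.imwrite('pics/z.png',A[:,:,::-1])
B=cv2.resize(b[105:240,290:490],None,fx=4,fy=4,interpolation=cv2.INTER_CUBIC)
cv2.imwrite('pics/zs.png',B[:,:,::-1])
# tray: bright bluish region
g=cv2.cvtColor(a,cv2.COLOR_RGB2HSV); 
sub=a[185:245,298:368]; print(a[215,332],a[215,290],a[150,290])
m=((a[:,:,2].astype(int)-a[:,:,0])>-2).astype(np.uint8)*(a.min(2)>110)
m[:, :298]=0;m[:,370:]=0;m[:185]=0;m[250:]=0
c=max(cv2.findContours(m.astype(np.uint8),0,1)[0],key=cv2.contourArea)
r=cv2.minAreaRect(c);print(r);print([ray('top',*p,0+(4)).round(1).tolist() for p in cv2.boxPoints(r)],ray('top',*r[0],4).round(1))
```

```text
[178 179 185] [176 166 157] [175 167 158]
((333.3052062988281, 215.5196990966797), (58.62006378173828, 49.09148025512695), 3.6913859844207764)
[[463.0, -252.0, 4.0], [593.2, -262.5, 4.0], [582.1, -418.0, 4.0], [452.7, -405.3, 4.0]] [ 522.3 -334.6    4. ]
```

View pics/z.png

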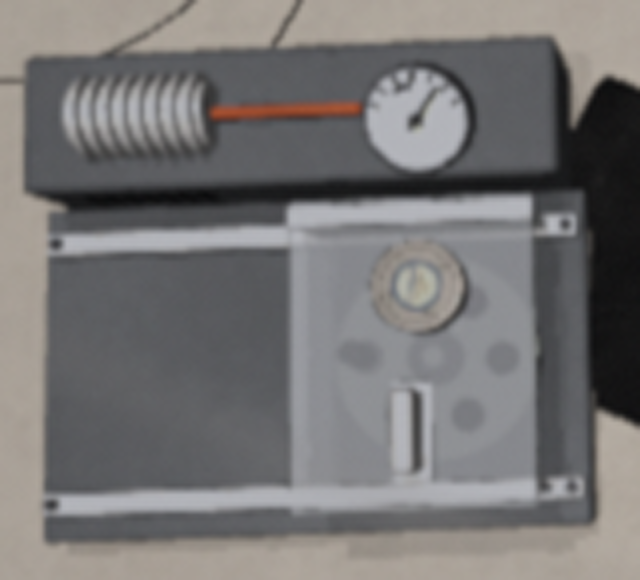

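View pics/zs.png

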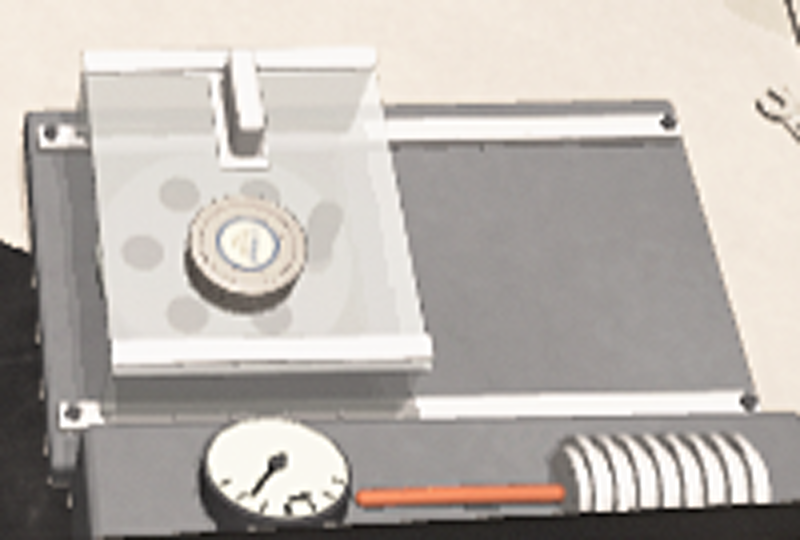

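```bash
cat >> h.py <<'E'
T=lambda u,v,z: ray('top',80+u/4,115+v/4,z)
S=lambda u,v,z: ray('scene',290+u/4,105+v/4,z)
E
python3 - <<'E'
from h import *
p=lambda n,x:print(n,np.round(x,1))
sc=[T(50,505,33),T(572,487,33),T(565,224,33),T(55,243,33)]
for q in sc:p('screwT',q)
ss=[S(668,122,33),S(50,132,33),S(72,412,33),S(750,402,33)]
for q in ss:p('screwS',q)
for s in(sc,ss):
    s=np.array(s);c=s.mean(0);e=(s[0]+s[3]-s[1]-s[2])[:2];e/=np.linalg.norm(e)
    p('ctr',c);print('yaw',np.degrees(np.arctan2(-e[0],e[1])),'axis',c[:2]-85*e)
p('tinT',T(419,285,121));p('tinS',S(248,243,121))
p('barT',T(403,430,130));p('barS',S(243,98,130))
p('hubT',T(437,357,50))
p('knobT',T(352,354,92));p('knobS',S(328,212,92))
p('gauge',T(417,118,120));p('deckFR',T(594,523,30))
c=cams.camera_info('top')
E
```

```text
screwT [457.1 294.4  33. ]
screwT [467.7 -45.1  33. ]
screwT [639.2 -39.1  33. ]
screwT [628.9 299.3  33. ]
screwS [453.5 295.3  33. ]
screwS [464.1 -43.5  33. ]
screwS [635.5 -38.2  33. ]
screwS [625.6 301.6  33. ]
ctr [548.3 127.4  33. ]
yaw 1.765553784079984 axis [550.87058704  42.41105492]
ctr [544.7 128.8  33. ]
yaw 1.7349611431534027 axis [547.22411862  43.85845081]
tinT [588.6  35.5 121. ]
tinS [589.8  38.9 121. ]
barT [502.7  41.  130. ]
barS [511.7  41.8 130. ]
hubT [550.8  40.   50. ]
knobT [549.9  82.8  92. ]
knobS [553.   86.6  92. ]
gauge [689.9  38.9 120. ]
deckFR [444.6 -59.1  30. ]
```

Add to h.py:
```python
def go(x,y,z,yaw=None):
    s=monitor.get_state();q=s['ee_rot']
    from scipy.spatial.transform import Rotation as Ro
    R=Ro.from_quat(q).as_matrix();Y=np.degrees(np.arctan2(R[1,1],R[0,1]))
    print('t',round(float(s['time']),2),'pos',np.round(s['tool_pos'],1),'yaw',Y.round(2),'tilt',np.degrees(np.arccos(-R[2,2])).round(2),'q6',np.round(s['joints'][5],2),'F',np.round(s['wrist_force'],1),'w',round(float(s['gripper_width']),1))
    print('shift now axes',(R.T@(np.array([x,y,z])-s['tool_pos'])).round(1), 'turn',None if yaw is None else round(Y-yaw,2))
    if yaw is not None:
        r=Ro.from_euler('z',yaw-Y,degrees=True).as_matrix()@R;print('shift after turn',(r.T@(np.array([x,y,z])-s['tool_pos'])).round(1))
```

```text
(no output)
```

Emit:
jog_arm(
  rows=[0,0,0,-8.4,-1,0,0,0,-8.4,-1,0,0,0,-8.3,-1,-33,-65,0,0,-1,-33,-65,0,0,-1,-33,-65,0,0,-1,-33,-65,0,0,-1,-33,-65,0,0,-1,-33,-65,0,0,-1,-33,-65,0,0,-1,-33,-65,0,0,-1,-33,-65,0,0,-1],
)

```text
time: 1.6
tool_pos: [537.9, 124.0, 240.6]
ee_rot: [-0.015, 1.0, 0.0, 0.0]
wrist_force: [0.8, -0.2, 0.0]
gripper_width: 93.2
grip_force: 0.0
```

```bash
python3 -c "
from h import *
go(589,37,170,91.8)"
```

```text
t 1.6 pos [537.9 124.  240.6] yaw 91.73 tilt 0.0 q6 -1.42 F [ 0.8 -0.2  0. ] w 93.2
shift now axes [-48.4 -88.5  70.6] turn -0.07
shift after turn [-48.3 -88.6  70.6]
```

Emit:
jog_arm(
  rows=[-24,-44,0,0,-1,-24,-44,0,0,-1,0,0,40,0,-1,0,0,40,0,-1,0,0,20,0,-1,0,0,14,0,-1,0,0,0,0,1,0,0,0,0,1,0,0,0,0,1,0,0,0,0,1],
)

```text
time: 2.85
tool_pos: [588.3, 39.5, 127.3]
ee_rot: [-0.015, 1.0, -0.0, 0.0]
wrist_force: [-0.4, -0.8, 0.1]
gripper_width: 57.5
grip_force: 0.3
```

```bash
python3 -c "
from h import *
go(522,-335,170,85.5)
print(monitor.get_state()['grip_force'])"
```

```text
t 2.85 pos [588.3  39.5 127.3] yaw 91.74 tilt 0.05 q6 -1.58 F [-0.4 -0.8  0.1] w 57.5
shift now axes [  77.6 -372.3  -42.8] turn 6.24
shift after turn [  36.6 -378.6  -42.8]
0.30274163000285625
```

Emit:
jog_arm(
  rows=[0,0,0,0,1,0,0,0,0,1,0,0,0,0,1,0,0,-20,0,1,0,0,-30,0,1,0,0,-20,0,1,0,0,0,0,1],
)

```text
time: 3.72
tool_pos: [588.6, 39.5, 198.6]
ee_rot: [-0.015, 1.0, 0.0, 0.001]
wrist_force: [0.1, 0.4, -0.4]
gripper_width: 54.9
grip_force: 30.0
```

```bash
python3 -c "
from h import *
go(522,-335,120,85.5)
print(monitor.get_state()['grip_force'])"
```

```text
t 3.73 pos [588.6  39.5 198.6] yaw 91.74 tilt 0.16 q6 -1.58 F [ 0.1  0.4 -0.4] w 54.9
shift now axes [  78.2 -372.4   78.4] turn 6.24
shift after turn [  37.3 -378.6   78.5]
29.99980866909027
```

Gripped (54.9 mm). Now to the tray.

Emit:
jog_arm(
  rows=[0,0,0,6.2,1,5,-54,0,0,1,5,-54,0,0,1,5,-54,0,0,1,5,-54,0,0,1,5,-54,0,0,1,6,-54,0,0,1,6,-54,0,0,1,0,0,50,0,1,0,0,50,0,1,0,0,40,0,1,0,0,0,0,1],
)

```text
time: 5.22
tool_pos: [519.9, -333.3, 52.7]
ee_rot: [0.039, 0.999, 0.002, -0.003]
wrist_force: [-0.4, 0.5, 0.4]
gripper_width: 54.6
grip_force: 30.0
```

Run:
```python
from h import *
go(522,-335,32,85.5)
snap('top','t1.png',(270,160,400,260),5)
```

```text
t 5.22 pos [ 519.9 -333.3   52.7] yaw 85.53 tilt 0.38 q6 -2.1 F [-0.4  0.5  0.4] w 54.6
shift now axes [-2.3 -1.6 20.7] turn 0.03
shift after turn [-2.3 -1.6 20.7]
```

View pics/t1.png

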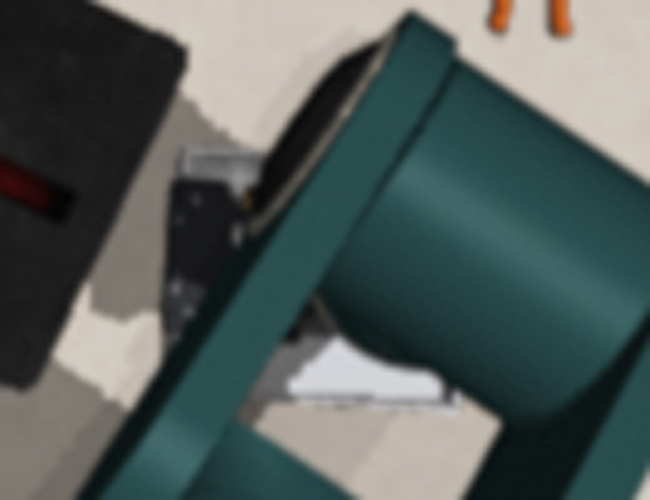

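The arm hides the tray from above, so I'll lower the tin by feel.

Emit:
jog_arm(
  rows=[-2,-2,10,0,1,0,0,7,0,1,0,0,2,0,1,0,0,0,0,1,0,0,1,0,1,0,0,0,0,1],
)

```text
time: 6.02
tool_pos: [523.6, -336.6, 36.8]
ee_rot: [0.039, 0.999, -0.0, 0.0]
wrist_force: [-0.8, -0.1, 0.8]
gripper_width: 54.7
grip_force: 30.0
```

Emit:
jog_arm(
  rows=[0,0,4,0,1,0,0,1.5,0,1,0,0,0,0,1,0,0,0,0,1],
)

```text
time: 6.52
tool_pos: [523.5, -336.6, 31.2]
ee_rot: [0.039, 0.999, 0.0, -0.0]
wrist_force: [-1.9, 1.2, 3.1]
gripper_width: 54.5
grip_force: 30.0
```

Emit:
jog_arm(
  rows=[0,0,0.7,0,1,0,0,0,0,1,0,0,0,0,1],
)

```text
time: 6.9
tool_pos: [523.6, -336.6, 31.2]
ee_rot: [0.039, 0.999, -0.0, 0.0]
wrist_force: [-4.8, 3.4, 9.6]
gripper_width: 54.5
grip_force: 30.0
```

Emit:
jog_arm(
  rows=[0,0,0,0,-0.72,0,0,0,0,-0.72,0,0,0,0,-0.72,0,0,0,0,-0.72,0,0,-15,0,-0.72,0,0,-50,0,-0.72,0,0,-60,0,-0.72,0,0,-20,0,-0.72],
)

```text
time: 7.9
tool_pos: [524.5, -337.2, 180.9]
ee_rot: [0.039, 0.999, -0.002, 0.003]
wrist_force: [0.2, 0.8, -0.2]
gripper_width: 79.9
grip_force: 0.0
```

```bash
python3 -c "
from h import *
go(507,41.5,160,91.8)"
```

```text
t 7.9 pos [ 524.5 -337.2  180.9] yaw 85.54 tilt 0.34 q6 -2.11 F [ 0.2  0.8 -0.2] w 79.9
shift now axes [ 47.  376.2  19.5] turn -6.26
shift after turn [  5.7 379.1  19.7]
```

Emit:
jog_arm(
  rows=[0,0,0,-6.3,-0.5,1,54,0,0,-0.5,1,54,0,0,-0.5,1,54,0,0,-0.5,1,54,0,0,-0.5,1,54,0,0,-0.5,1,54,0,0,-0.5,0,54,0,0,-0.5,0,0,0,0,-0.5],
)

```text
time: 9.02
tool_pos: [505.0, 43.8, 175.6]
ee_rot: [-0.018, 1.0, 0.0, -0.0]
wrist_force: [0.1, -1.6, 0.3]
gripper_width: 69.7
grip_force: 0.0
```

Run:
```python
from h import *
go(507,41.5,128,91.8)
a=cams.camera('top');b=cams.camera('scene')
A=cv2.resize(a[170:260,270:400],(400,277));B=cv2.resize(b[100:240,280:490],(400,267))
C=np.zeros((560,400,3),np.uint8);C[:277]=A;C[280:547]=B
cv2.imwrite('pics/c2.png',C[:,:,::-1])
```

```text
t 9.03 pos [505.   43.8 175.6] yaw 92.06 tilt 0.02 q6 -1.57 F [ 0.1 -1.6  0.3] w 69.7
shift now axes [-1.9 -2.4 47.6] turn 0.26
shift after turn [-1.9 -2.4 47.6]
```

View pics/c2.png

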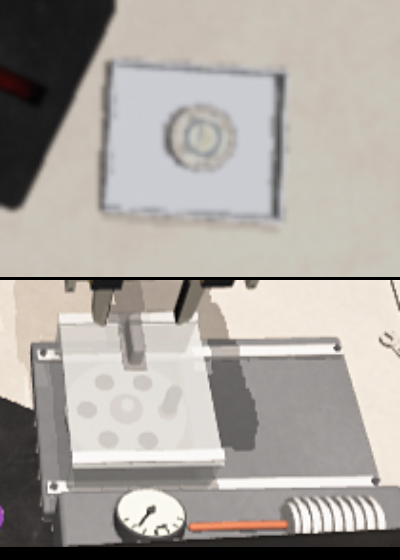

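The tin lies flat near the centre of the tray, at (200,137). The bar stands between the open fingers in the scene crop, at (130,340).

Emit:
jog_arm(
  rows=[-1,-2,25,0,-0.5,0,0,15,0,-0.5,0,0,8,0,-0.5,0,0,0,0,1,0,0,0,0,1,0,0,0,0,1,0,0,0,0,1,0,0,0,0,1,0,0,0,0,1,0,0,0,0,1,0,0,0,0,1],
)

```text
time: 10.5
tool_pos: [506.6, 39.5, 127.6]
ee_rot: [-0.016, 1.0, 0.0, 0.0]
wrist_force: [-0.3, 5.6, 1.7]
gripper_width: 13.8
grip_force: 30.0
```

Emit:
jog_arm(
  rows=[0,10,0,0,1,0,20,0,0,1,0,25,0,0,1,0,25,0,0,1,0,25,0,0,1,0,25,0,0,1,0,20,0,0,1,0,10,0,0,1,0,5,0,0,1,0,0,0,0,1],
)

```text
time: 11.75
tool_pos: [501.2, 204.2, 127.6]
ee_rot: [-0.016, 1.0, 0.0, -0.0]
wrist_force: [-3.0, 1.8, 5.4]
gripper_width: 13.9
grip_force: 30.0
```

```bash
python3 -c "
from h import *
go(501.3,209.5,127.5,91.8)"
```

```text
t 11.75 pos [501.2 204.2 127.6] yaw 91.84 tilt 0.04 q6 -1.26 F [-3.   1.8  5.4] w 13.9
shift now axes [-0.2  5.3  0.1] turn 0.04
shift after turn [-0.2  5.3  0.1]
```

Emit:
jog_arm(
  rows=[0,3,0,0,1,0,2,0,0,1,0,0,0,0,1,0,0,0,0,1],
)

```text
time: 12.25
tool_pos: [501.1, 208.6, 127.6]
ee_rot: [-0.016, 1.0, 0.0, -0.0]
wrist_force: [-3.1, 0.2, 5.7]
gripper_width: 13.8
grip_force: 30.0
```

Emit:
jog_arm(
  rows=[0,0,0,0,-0.3,0,0,0,0,-0.3,0,0,0,0,-0.3,0,0,-20,0,-0.3,0,0,-40,0,-0.3,0,0,0,0,-0.3],
)

```text
time: 13.0
tool_pos: [502.3, 209.4, 192.0]
ee_rot: [-0.016, 1.0, 0.001, 0.003]
wrist_force: [0.9, -0.3, 0.1]
gripper_width: 60.1
grip_force: 0.0
```

Run:
```python
from h import *
a=cams.camera('top');b=cams.camera('scene');np.save('t3.npy',a);np.save('s3.npy',b)
A=cv2.resize(a[120:245,130:245],None,fx=3.2,fy=3.2,interpolation=cv2.INTER_CUBIC)
B=cv2.resize(b[110:240,290:410],None,fx=3.2,fy=3.2,interpolation=cv2.INTER_CUBIC)
C=np.zeros((420,770,3),np.uint8);C[:A.shape[0],:A.shape[1]]=A;C[:B.shape[0],380:380+B.shape[1]]=B
cv2.imwrite('pics/c3.png',C[:,:,::-1])
```

```text
(no output)
```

View pics/c3.png

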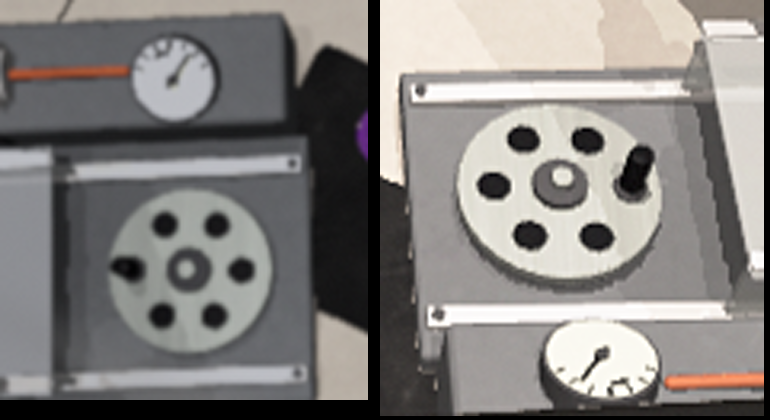

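The guard is open, with the wheel at (190,271) and the knob's top end at (119,268) in the left crop. In the right crop the knob's top end is at (642,152). I'll fit the disc for the axis.

Run:
```python
from h import *
T=lambda u,v,z: ray('top',130+u/3.2,120+v/3.2,z)
S=lambda u,v,z: ray('scene',290+(u-380)/3.2,110+v/3.2,z)
for n,f,pts,c0 in (('top',T,[(190,190),(191,352),(109,271),(273,271)],0),('scene',S,[(552,104),(560,277),(457,186),(662,188)],0)):
    P=np.array([f(*p,50) for p in pts]);print(n,P.round(1).tolist())
    A=np.c_[2*P[:,:2],np.ones(4)];s=np.linalg.lstsq(A,(P[:,:2]**2).sum(1),rcond=None)[0];print('axis',s[:2].round(1),'r',np.sqrt(s[2]+s[0]**2+s[1]**2))
print('knob',T(119,267,92),S(643,152,92))
```

```text
top [[615.1, 40.9, 50.0], [485.3, 37.7, 50.0], [550.0, 104.9, 50.0], [549.4, -26.9, 50.0]]
axis [550.2  39. ] r 65.42256900605118
scene [[486.9, 42.3, 50.0], [617.7, 37.1, 50.0], [551.9, -23.9, 50.0], [551.8, 107.9, 50.0]]
axis [552.4  42. ] r 65.68198710238964
knob [550.06100035  84.75701268  92.        ] [551.77673886  87.06022383  92.        ]
```

Emit:
jog_arm(
  rows=[0,0,0,10.3,-0.1,0,0,0,10.3,-0.1,0,0,0,10.3,-0.1,0,0,0,10.3,-0.1,0,0,0,10.3,-0.1,0,0,0,10.3,-0.1,0,0,0,0,-0.1],
)

```text
time: 13.98
tool_pos: [500.8, 208.9, 186.8]
ee_rot: [0.499, 0.866, -0.0, -0.0]
wrist_force: [-0.7, -0.3, 0.5]
gripper_width: 51.2
grip_force: 0.0
```

```bash
python3 -c "
from h import *
go(551,86,80,30)"
```

```text
t 13.97 pos [500.8 208.9 186.8] yaw 30.09 tilt 0.07 q6 -0.18 F [-0.7 -0.3  0.5] w 51.2
shift now axes [-131.5  -18.1  106.8] turn 0.09
shift after turn [-131.5  -17.9  106.8]
```

Emit:
jog_arm(
  rows=[-44,-6,0,0,-0.1,-44,-6,0,0,-0.1,-43.5,-6,0,0,-0.1,0,0,0,0,-0.1,0,0,40,0,-0.1,0,0,20,0,-0.1,0,0,0,0,-0.1],
)

```text
time: 14.85
tool_pos: [550.5, 86.5, 126.1]
ee_rot: [0.499, 0.867, -0.001, -0.001]
wrist_force: [-0.2, -0.1, 1.2]
gripper_width: 51.4
grip_force: 0.0
```

Run:
```python
from h import *
go(551,86,80,30)
a=cams.camera('top');b=cams.camera('scene')
A=cv2.resize(a[120:245,130:245],None,fx=3.2,fy=3.2,interpolation=cv2.INTER_CUBIC)
B=cv2.resize(b[110:240,290:410],None,fx=3.2,fy=3.2,interpolation=cv2.INTER_CUBIC)
C=np.zeros((420,770,3),np.uint8);C[:A.shape[0],:A.shape[1]]=A;C[:B.shape[0],380:380+B.shape[1]]=B
cv2.imwrite('pics/c4.png',C[:,:,::-1])
```

```text
t 14.85 pos [550.5  86.5 126.1] yaw 30.16 tilt 0.16 q6 -0.42 F [-0.2 -0.1  1.2] w 51.4
shift now axes [-0.8  0.3 46.1] turn 0.16
shift after turn [-0.8  0.3 46.1]
```

View pics/c4.png

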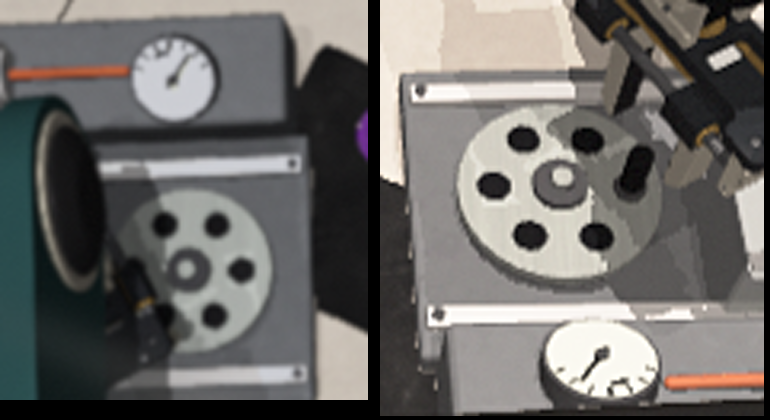

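The fingers straddle the knob, at about (620,90) and (690,165) in the right crop with the knob at (642,152). The gauge stays visible in both views.

Emit:
jog_arm(
  rows=[0,0,20,0,-0.1,0,0,20,0,-0.1,0,0,6,0,-0.1,0,0,0,0,-0.1],
)

```text
time: 15.45
tool_pos: [551.1, 86.1, 80.8]
ee_rot: [0.5, 0.866, -0.0, -0.0]
wrist_force: [0.4, -0.8, 0.8]
gripper_width: 51.4
grip_force: 0.0
```

Emit:
jog_arm(
  rows=[0,0,0,0,1,0,0,0,0,1,0,0,0,0,1,0,0,0,0,1,0,0,0,0,1],
)

```text
time: 16.08
tool_pos: [551.2, 86.0, 81.5]
ee_rot: [0.5, 0.866, -0.0, -0.0]
wrist_force: [-1.9, -0.7, 1.9]
gripper_width: 15.4
grip_force: 30.0
```

```bash
cat >> h.py <<'E'
def needle():
    # gauge face in both views rectified onto the pump plane z=120; darkest direction at 30-70% radius
    out=[]
    for n in('top','scene'):
        g=cv2.cvtColor(cams.camera(n),cv2.COLOR_RGB2GRAY).astype(np.float32)
        m=None;best=None
        th=np.linspace(-2.2,2.2,221);r=np.linspace(9,20,12);yaw=np.radians(1.8)
        c=GC[n]
        u=np.zeros((len(th),len(r)),np.float32);v=u.copy()
        for i,t in enumerate(th):
            a=yaw-t
            for j,q in enumerate(r):
                u[i,j],v[i,j]=proj(n,[c[0]+q*np.cos(a),c[1]+q*np.sin(a),c[2]])
        p=cv2.remap(g,u,v,cv2.INTER_LINEAR).mean(1);w=np.clip(np.median(p)-p-15,0,None)
        k=p.argmin();s=slice(max(0,k-18),k+19)
        out.append((round(float((w[s]*th[s]).sum()/(w[s].sum()+1e-9)),3),int(p.min()),int(np.median(p))))
    return out
def gcen(n,im,box,z=120):
    g=cv2.cvtColor(im,cv2.COLOR_RGB2GRAY);x0,y0,x1,y1=box;m=(g[y0:y1,x0:x1]>150).astype(np.uint8)
    c=max(cv2.findContours(m,0,1)[0],key=cv2.contourArea);(u,v),ax,an=cv2.fitEllipse(cv2.convexHull(c))
    return (u+x0,v+y0),ax,ray(n,u+x0,v+y0,z)
E
python3 - <<'E'
from h import *
go(551,86,80,30)
c={}
for n,f,b in(('top','t3.npy',(165,125,205,163)),('scene','s3.npy',(335,205,382,240))):
    r=gcen(n,np.load(f),b);print(n,r);c[n]=r[2].round(1).tolist()
open('h.py','a').write('GC=%r\n'%c)
E
python3 -c "
from h import *
print(needle())"
```

```text
t 16.07 pos [551.2  86.   81.5] yaw 30.04 tilt 0.02 q6 -0.41 F [-1.9 -0.7  1.9] w 15.4
shift now axes [ 0.1 -0.2  1.5] turn 0.04
shift after turn [ 0.1 -0.2  1.5]
top ((183.57552337646484, 144.6322536468506), (23.444034576416016, 24.464250564575195), array([689.61565328,  40.54400331, 120.        ]))
scene ((359.1557903289795, 211.55443000793457), (42.43688201904297, 50.227169036865234), array([685.4944977 ,  43.50341496, 120.        ]))
[(0.536, 138, 205), (0.136, 146, 246)]
```

Emit:
jog_arm(
  rows=[-3.5,5.2,0,8,1,-3.5,5.2,0,8,1,-3.5,5.2,0,8,1,0,0,0,0,1],
)

```text
time: 16.68
tool_pos: [569.6, 81.9, 81.4]
ee_rot: [0.669, 0.743, -0.0, -0.0]
wrist_force: [-2.9, -3.7, 4.2]
gripper_width: 15.5
grip_force: 30.0
```

```bash
cat >> h.py <<'E'
GC['scene']=ray('scene',290+221/3.2,110+360/3.2,120).tolist()
AX=np.array([551.,41.])
def st():
    s=monitor.get_state();p=s['tool_pos'][:2]-AX;b=np.arctan2(p[1],p[0]);er=np.array([np.cos(b),np.sin(b)]);et=np.array([er[1],-er[0]])
    f=s['wrist_force'];print('bearing',np.degrees(b).round(1),'turned rad',(np.pi/2-b)%(2*np.pi),'r',np.hypot(*p).round(2),'Frad',(f[:2]@er).round(1),'Fcw',(f[:2]@et).round(1),'Fz',f[2].round(1))
    b2=b-np.radians(0); print('needle',needle());go(AX[0],AX[1],80,np.degrees(b)-60)
E
python3 -c "
from h import *
st();print(GC)"
```

```text
bearing 65.5 turned rad 0.4273305759434316 r 44.97 Frad -4.5 Fcw -1.1 Fz 4.2
needle [(0.938, 135, 206), (1.375, 139, 248)]
t 16.77 pos [569.5  82.   81.4] yaw 6.13 tilt 0.03 q6 -0.01 F [-3.3 -3.4  1.7] w 15.4
shift now axes [-38.8 -22.8   1.4] turn 0.61
shift after turn [-39.  -22.4   1.4]
{'top': [689.6, 40.5, 120.0], 'scene': [706.9915779653029, 41.29595370307891, 120.0]}
```

Emit:
jog_arm(
  rows=[-3.5,5.2,0,8,1,-3.5,5.2,0,8,1,-3.5,5.2,0,8,1,-3.5,5.2,0,8,1,0,0,0,0,1],
)

```text
time: 17.4
tool_pos: [588.2, 66.1, 81.3]
ee_rot: [0.848, 0.53, -0.001, -0.0]
wrist_force: [-5.4, -2.7, 2.7]
gripper_width: 15.6
grip_force: 30.0
```

```bash
echo "GC={'top':ray('top',183.6,144.6,96).tolist(),'scene':ray('scene',359,222.5,96).tolist()}" >> h.py; python3 -c "
from h import *
st();print(GC)"
```

```text
bearing 33.9 turned rad 0.9784216107340225 r 44.89 Frad -6.0 Fcw -0.8 Fz 2.7
needle [(-1.981, 32, 194), (1.581, 109, 238)]
t 17.5 pos [588.2  66.2  81.3] yaw -25.88 tilt 0.06 q6 0.52 F [-5.  -2.9  1.8] w 15.5
shift now axes [-38.9 -22.5   1.4] turn 0.18
shift after turn [-38.9 -22.3   1.4]
{'top': [695.5525529504338, 46.381065575078566, 96.00000000000011], 'scene': [695.7203023653765, 46.60542973694726, 96.0]}
```

Run:
```python
from h import *
b=cams.camera('scene');a=cams.camera('top')
B=cv2.resize(b[195:240,330:390],None,fx=6,fy=6,interpolation=cv2.INTER_CUBIC)
A=cv2.resize(a[125:165,160:210],None,fx=6,fy=6,interpolation=cv2.INTER_CUBIC)
C=np.zeros((280,680,3),np.uint8);C[:240,:300]=A;C[:270,310:670]=B
cv2.imwrite('pics/g.png',C[:,:,::-1])
```

```text
(no output)
```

View pics/g.png

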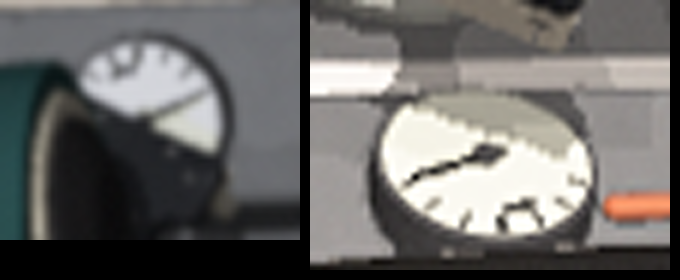

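The needle points hard right, about 1.2 rad. In the scene crop the hub is at (488,153) and the tip at (405,185). I'll re-centre the scene reading on the hub.

```bash
python3 - <<'E'
from h import *
h=(359.7,220.5)
for z in(96,100,104,108):print(z,ray('scene',*h,z).round(1),ray('top',183.6,144.6,z).round(1))
z=100;c=ray('scene',*h,z);t=ray('scene',330+(405-310)/6,195+185/6,z)-c
print('tip len',np.hypot(*t[:2]),'angle',np.radians(1.8)-np.arctan2(t[1],t[0]))
open('h.py','a').write("GC={'top':ray('top',183.6,144.6,100).tolist(),'scene':ray('scene',359.7,220.5,100).tolist()}\n")
E
python3 -c "
from h import *
print(needle())"
```

```text
96 [691.7  48.3  96. ] [695.6  46.4  96. ]
100 [693.6  47.3 100. ] [694.6  45.4 100. ]
104 [695.5  46.4 104. ] [693.6  44.4 104. ]
108 [697.4  45.5 108. ] [692.6  43.4 108. ]
tip len 28.17185091771766 angle 1.204048823801277
[(-2.02, 33, 195), (1.326, 86, 243)]
```

Emit:
jog_arm(
  rows=[-3.5,5.2,0,8,1,-3.5,5.2,0,8,1,-3.5,5.2,0,8,1,-3.5,5.2,0,8,1,-3.5,5.2,0,8,1,0,0,0,0,1],
)

```text
time: 18.45
tool_pos: [595.6, 36.4, 81.3]
ee_rot: [0.978, 0.208, -0.001, -0.0]
wrist_force: [-5.3, -2.5, 2.0]
gripper_width: 15.2
grip_force: 30.0
```

```bash
python3 -c "
from h import *
st()"
```

```text
bearing -5.9 turned rad 1.6738712021338662 r 44.81 Frad -5.0 Fcw 3.0 Fz 2.0
needle [(1.696, 34, 57), (1.12, 92, 244)]
t 18.55 pos [595.6  36.5  81.3] yaw -65.87 tilt 0.06 q6 1.17 F [-5.4 -2.1  2.9] w 15.7
shift now axes [-38.9 -22.3   1.4] turn 0.04
shift after turn [-38.9 -22.3   1.4]
```

Emit:
jog_arm(
  rows=[-3.5,5.2,0,8,1,-3.5,5.2,0,8,1,-3.5,5.2,0,8,1,-3.5,5.2,0,8,1,-3.5,5.2,0,8,1,-3.5,5.2,0,8,1,0,0,0,0,1],
)

```text
time: 19.42
tool_pos: [577.4, 4.7, 81.5]
ee_rot: [0.978, -0.207, -0.0, 0.0]
wrist_force: [-5.7, -2.9, 3.1]
gripper_width: 15.2
grip_force: 30.0
```

```bash
python3 -c "
from h import *
st()"
```

```text
bearing -53.9 turned rad 2.512282184975706 r 44.89 Frad -1.0 Fcw 6.3 Fz 3.1
needle [(-2.046, 55, 204), (0.105, 99, 248)]
t 19.52 pos [577.6   4.8  81.4] yaw -113.72 tilt 0.04 q6 1.95 F [-5.6 -2.6  3.6] w 15.4
shift now axes [-38.9 -22.5   1.5] turn 0.22
shift after turn [-39.  -22.3   1.5]
```

Emit:
jog_arm(
  rows=[-3.5,5.2,0,8,1,-3.5,5.2,0,8,1,-2.2,3.3,0,5,1,0,0,0,0,1,0,0,0,0,1],
)

```text
time: 20.15
tool_pos: [562.8, -2.4, 81.6]
ee_rot: [0.925, -0.38, -0.0, 0.0]
wrist_force: [-6.4, -5.2, 4.8]
gripper_width: 15.2
grip_force: 30.0
```

Run:
```python
from h import *
st()
b=cams.camera('scene');a=cams.camera('top')
B=cv2.resize(b[195:240,330:390],None,fx=6,fy=6,interpolation=cv2.INTER_CUBIC)
A=cv2.resize(a[125:165,160:210],None,fx=6,fy=6,interpolation=cv2.INTER_CUBIC)
C=np.zeros((280,680,3),np.uint8);C[:240,:300]=A;C[:270,310:670]=B
cv2.imwrite('pics/g2.png',C[:,:,::-1])
```

```text
bearing -74.8 turned rad 2.876745866420871 r 44.94 Frad 3.4 Fcw 7.6 Fz 4.8
needle [(-0.435, 124, 205), (-0.398, 70, 248)]
t 20.25 pos [562.8  -2.4  81.6] yaw -134.71 tilt 0.06 q6 2.3 F [-6.3 -5.1  4.9] w 15.5
shift now axes [-38.9 -22.6   1.5] turn 0.11
shift after turn [-39.  -22.5   1.5]
```

View pics/g2.png

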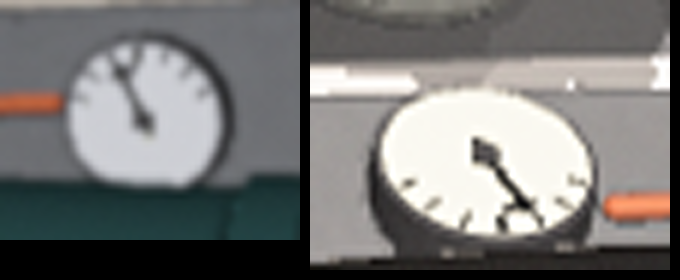

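The needle lies in the dark arc at about -0.4 rad. I'll ease back slightly and let go.

Emit:
jog_arm(
  rows=[0.8,-1.3,0,-2,1,0,0,0,0,1,0,0,0,0,1],
)

```text
time: 20.72
tool_pos: [564.4, -2.0, 81.5]
ee_rot: [0.931, -0.364, -0.0, 0.0]
wrist_force: [-5.2, -4.6, 3.4]
gripper_width: 15.6
grip_force: 30.0
```

```bash
python3 -c "
from h import *
st()"
```

```text
bearing -72.7 turned rad 2.8401770759803746 r 44.98 Frad 2.8 Fcw 6.4 Fz 3.4
needle [(-0.4, 136, 205), (-0.359, 74, 248)]
t 20.82 pos [564.4  -1.9  81.5] yaw -132.71 tilt 0.04 q6 2.27 F [-5.  -4.2  3.4] w 15.3
shift now axes [-39.  -22.5   1.5] turn 0.02
shift after turn [-39.  -22.5   1.5]
```

Emit:
jog_arm(
  rows=[0,0,0,0,-0.2,0,0,0,0,-0.2,0,0,0,0,-0.2,0,0,0,0,-0.2,0,0,-20,0,-0.2,0,0,-40,0,-0.2,0,0,-45,0,-0.2,0,0,0,0,-0.2,0,0,0,0,-0.2],
)

```text
time: 21.95
tool_pos: [564.4, -1.8, 186.9]
ee_rot: [0.931, -0.366, 0.0, -0.0]
wrist_force: [-0.2, 0.7, -0.3]
gripper_width: 55.8
grip_force: 0.0
```

```bash
python3 -c "
from h import *
print(needle());go(501.2,208.6,186,91.8)"
```

```text
[(0.0, 44, 53), (-0.359, 71, 248)]
t 22.05 pos [564.1  -1.8 185.7] yaw -132.96 tilt 0.07 q6 2.27 F [ 0.1 -0.4 -0.1] w 55.9
shift now axes [-189.4 -111.1   -0.2] turn -224.76
shift after turn [ 5.630e+01  2.122e+02 -2.000e-01]
```

Emit:
jog_arm(
  rows=[0,0,0,-9,-0.3,0,0,0,-9,-0.3,0,0,0,-9,-0.3,0,0,0,-9,-0.3,0,0,0,-8.8,-0.3,-14,-53,0,0,-0.3,-14,-53,0,0,-0.3,-14,-53,0,0,-0.3,-14,-53,0,0,-0.3,0,0,0,0,-0.3,0,0,0,0,-0.3],
)

```text
time: 23.42
tool_pos: [501.6, 208.1, 185.8]
ee_rot: [1.0, 0.016, -0.001, 0.0]
wrist_force: [0.1, 0.4, -0.2]
gripper_width: 60.2
grip_force: 0.0
```

```bash
python3 -c "
from h import *
print(needle());go(501.2,208.6,128,-88.2)"
```

```text
[(-0.402, 122, 188), (-0.359, 71, 248)]
t 23.52 pos [502.  207.4 186.1] yaw -88.23 tilt 0.04 q6 1.88 F [-0.4 -0.1 -0.5] w 60.1
shift now axes [-0.7 -1.3 58.1] turn -0.03
shift after turn [-0.7 -1.3 58.1]
```

Descend, grip the bar and slide it shut (tool +y is now world -y).

Emit:
jog_arm(
  rows=[0,0,30,0,-0.3,0,0,20,0,-0.3,0,0,8,0,-0.3,0,0,0,0,1,0,0,0,0,1,0,0,0,0,1,0,0,0,0,1,0,0,0,0,1,0,0,0,0,1,0,0,0,0,1],
)

```text
time: 24.78
tool_pos: [501.8, 208.3, 128.6]
ee_rot: [1.0, 0.016, 0.0, -0.0]
wrist_force: [-1.3, 0.3, 2.5]
gripper_width: 13.8
grip_force: 30.0
```

Emit:
jog_arm(
  rows=[0,10,0,0,1,0,20,0,0,1,0,25,0,0,1,0,25,0,0,1,0,25,0,0,1,0,25,0,0,1,0,20,0,0,1,0,10,0,0,1,0,5,0,0,1,0,0,0,0,1],
)

```text
time: 26.02
tool_pos: [507.1, 43.0, 128.6]
ee_rot: [1.0, 0.016, 0.0, 0.0]
wrist_force: [4.1, -1.7, 2.3]
gripper_width: 13.6
grip_force: 30.0
```

```bash
python3 -c "
from h import *
go(506.6,39.5,127.6,-88.2)"
```

```text
t 26.02 pos [507.1  43.  128.6] yaw -88.19 tilt 0.04 q6 1.57 F [ 4.1 -1.7  2.3] w 13.6
shift now axes [-0.6  3.5  1. ] turn 0.01
shift after turn [-0.6  3.5  1. ]
```

Emit:
jog_arm(
  rows=[0,3,0,0,1,0,1.3,0,0,1,0,0,0,0,1,0,0,0,0,1],
)

```text
time: 26.52
tool_pos: [507.3, 39.5, 128.6]
ee_rot: [1.0, 0.016, 0.0, -0.0]
wrist_force: [3.8, 4.0, 3.1]
gripper_width: 13.5
grip_force: 30.0
```

Emit:
jog_arm(
  rows=[0,0,0,0,-0.3,0,0,0,0,-0.3,0,0,0,0,-0.3,0,0,0,0,-0.3,0,0,-30,0,-0.3,0,0,-50,0,-0.3,-40,0,-20,0,-0.3,-50,0,0,0,-0.3,0,0,0,0,-0.3,0,0,0,0,-0.3],
)

```text
time: 27.78
tool_pos: [417.5, 36.2, 228.6]
ee_rot: [1.0, 0.016, 0.0, 0.0]
wrist_force: [0.4, -0.0, -0.2]
gripper_width: 60.2
grip_force: 0.0
```

Run:
```python
from h import *
print(needle());go(0,0,0)
a=cams.camera('top').astype(int)
for n in('t0.npy','t3.npy'):
    d=np.abs(a-np.load(n).astype(int)).sum(2)[150:230,80:200];print(n,(d>60).sum())
# tin in tray
g=a[185:245,300:368].astype(np.uint8);m=((g[:,:,0].astype(int)-g[:,:,2])>5).astype(np.uint8)
c=max(cv2.findContours(m[6:-8,8:-8].copy(),0,1)[0],key=cv2.contourArea);(u,v),r=cv2.minEnclosingCircle(c);print(ray('top',u+308,v+191,25).round(1),r)
```

```text
[(-0.4, 129, 197), (-0.359, 70, 248)]
t 27.88 pos [417.8  36.2 228.1] yaw -88.17 tilt 0.05 q6 1.56 F [ 0.   1.1 -0.2] w 60.5
shift now axes [-418.5   22.8  228.5] turn None
t0.npy 961
t3.npy 6205
[ 524.1 -335.3   25. ] 10.594910621643066
```

```bash
python3 -c "
from h import *
print(job.close_job())"
```

```text
the job is handed in; nothing more can be done
None
```

I handed the job in at about 28 s: the tin is flat in the tray, the needle reads about -0.36 to -0.40 rad (inside the dark arc), the guard is shut and the arm is clear; no pass/fail verdict came back.

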